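# Pin the scent-sample tier to its display base

## Task

Take the tall-knobbed pin out of the rack, push it through the hole in the loose tier board and, shifting board and pin together gently until you feel the hidden socket hole in the base underneath, press the pin fully home so that its collar sits flush on the board. Press gently throughout, 40 N at the very most, keep the board flat on its base, let go at the end, and leave the other peg, the bottle and the cup alone.

Things in the scene. Friction and masses are not known exactly. Their poses are not given: they have to be found in the camera images.
- pin_mid (a point): The pin, 100 mm tall, 90 g, upright in one of the rack's holes, hanging by its collar: steel shaft 12 mm in diameter, 58 mm long; above it a steel collar 28 mm in diameter, 4 mm thick; on top a round pale-wood knob 22 mm in diameter, 38 mm tall, to hold it by. Point on its axis half-way up: 8 mm below the collar's underside, 31 mm below the knob's middle. z: foot to knob.
- pin_tip (a point): Point on the pin's axis at the very foot of the shaft. The foot tapers to 9 mm in diameter over its last 4 mm.
- pin_collar (a point): Point on the pin's axis in the underside of the collar, 58 mm above the foot.
- stub_mid (a point): Another, shorter peg in the rack's other hole, to be left alone: same shaft and collar diameters, but 30 mm shaft and a knob only 14 mm tall. Point on its axis half-way up (24 mm above its foot).
- rack_top (a point): Dark wooden rack block, 70 mm (x) by 160 mm (y) by 72 mm tall, fixed to the table, with two holes 16 mm in diameter and 66 mm deep, 40 mm either way along its y from this point, the centre of its top. Which hole has the pin varies.
- base: Dark wooden display base under the tier board, hollow, 130 mm (x) by 210 mm (y) by 60 mm tall, fixed to the table; origin at the centre of its underside, z up. In the middle of its 4 mm thick top is a window 36 mm square, under which lies the steel socket block.
- base_top (a point): Centre of the base's top. 4 mm below it is the flat top of a fixed steel block with one 14 mm hole, 1.5 mm chamfer. The hole's centre is 6 mm from the base's vertical centre line, in an unknown direction, new each time: unseen, feel for it with the pin; never under the tier's hole at first. In it a stiff follower meets the foot 14 mm before home, gives at about 6 N and stays down.
- tier_hole (a point): Loose wooden tier board, 140 (x) by 220 (y) by 12 mm, about 0.25 kg, lying on the base, with four fixed cups (34 mm wide, 38 mm tall) at 38 mm along x and 85 mm along y either way from the middle. In its middle a through hole 15 mm in diameter, 1.5 mm chamfer. Point: centre of its mouth, 72 mm above the table. The board slides on the base with a pin in its hole.
- spray_mid (a point): Bystander: amber spray bottle, 40 mm in diameter and 130 mm tall, standing loose; point half-way up.
- scoop_mid (a point): Bystander: small open wooden cup, 48 mm in diameter and 50 mm tall, standing loose; point half-way up.
There are look-alikes about, which are no part of the job. Leave any black or red look-alike of the part that bears pin_mid alone.

How it is judged:
On the way, in this order (a step that is already met when the one before it is completed fails the run):
1. the pin is lifted out of the rack, its foot above the rack's top (z of pin_tip in the frame of rack_top above 0.005 m), for 0.1 s.
2. the pin's foot has entered the tier's hole (z of pin_tip in the frame of tier_hole below -0.004 m and horizontal distance between pin_tip and tier_hole below 0.006 m), for 0.1 s.
At the end, for the whole second after the job is handed in: Pin released, at rest, through tier and base: collar within 3 mm of the board's top and 4 mm of the hole's axis, foot under 18 mm above the base's underside, tilt under 0.07 rad; board flat on the base (hole mouth 69 to 75 mm up, tilt under 0.05 rad) (z of pin_collar in the frame of tier_hole below 0.003 m and horizontal distance between pin_collar and tier_hole below 0.004 m and z of pin_tip in the frame of base below 0.018 m and angle between pin_mid's own z axis and vertical below 0.07 rad and z of tier_hole in the frame of base between 0.069 and 0.075 m and angle between tier_hole's own z axis and vertical below 0.05 rad and linear speed of pin below 0.01 m/s); the robot touches nothing.
It fails at once if the pin presses on the base or its socket with more than 40 N (contact force between pin and base above 40 N).
It fails at once if the pin presses on the tier board with more than 40 N (contact force between pin and tier above 40 N).
It fails at once if the tier is tipped by more than 0.15 rad (angle between tier_hole's own z axis and vertical above 0.15 rad).
It fails at once if the other peg, the bottle or the cup is moved by more than 20 mm (distance of any of stub_mid, spray_mid, scoop_mid from where it was at the start of the episode above 0.02 m).
It also fails if it takes over 61 s, if anything falls off the work surface, if the arm or the gripper's body presses on something with over 40 N, if the wrist force passes 120 N, or if a joint passes its speed limit or range.

## Robot

A 7-joint arm with a two-finger parallel gripper is mounted at the origin on the work surface. World frame = base frame: x ahead of the robot, y to its left, z up, the work surface at z = 0. Lengths are in m, angles in rad, forces in N, time in s.
With the tool pointing down it reaches from about 0.375 to 0.925 m from the base axis. Payload 3.1 kg.
Tool frame: the origin (TCP) lies between the finger pads; the fingertips stand 19 mm ahead of it and the grasp point (between the pads) is the TCP; z points along the fingers, y is the direction in which the jaws open and shut (so a half turn about z gives the same grasp; the last joint's range is limited). The gripper opens to 85 mm and grips with 20 to 120 N. Pads are 22 mm wide; open, the fingers measure 114 mm over their backs; the gripper's body (76 mm by 85 mm) begins 54 mm behind the grasp point. The pads swing forward as they close: fully open they stand 13 mm farther back than shut.
Start: joints at [-1.262, 0.383, 0.044, 1.598, -0.018, 1.161, -0.05], TCP at [0.257, 0.597, 0.25] pointing down, gripper open.
Joint ranges: [-2.61, 2.61], [-0.41, 2.15], [-1.48, 1.57], [0, 2.5], [-1.57, 4.71], [0.05, 1.97], [-2.85, 2.85]. Speed limits (rad/s): [2.79, 2.79, 3.14, 3.14, 3.14, 3.14, 3.14].

## Interface

Orientations are given as a unit quaternion [x, y, z, w].
In Python, from bench import move_ptp, movel, move_j, move_gripper, pause, inverse_kinematics, read_camera, camera_params, MotionError, sign_off, look_for, tip_of, read_time_s, read_qpos, read_joint_vel, read_effort, read_eef_pos, read_tcp_rot, read_ft_force, read_ft_torque, read_finger_gap gives the robot as it stands. Calls block until the motion is done:
- move_ptp(position, orientation): joint-space move of the TCP to a pose.
- movel(position, orientation=None, speed=0.15): straight line of the TCP; orientation=None keeps the orientation; speed is the mean speed in m/s.
- move_j(angles): joint-space move.
- move_gripper(opening, effort=None): finger opening in m; effort is the grip in N (None keeps the last); returns when the fingers have stopped.
- pause(seconds).
- inverse_kinematics(position, orientation): joint angles nearest the present ones, or None.
- read_camera(name): name is "side" or "top" or "wrist"; returns the picture (400x640x3 uint8, red, green, blue); there is no depth.
- camera_params(name): a dict with "K" (3x3 intrinsics, pixels), "camera_from_world" (4x4, takes a point from world to camera coordinates). Camera axes: x right, y down, z forward; pixel columns grow to the right and rows downward; lengths in m; the calibration is good to about 2 mm. A picture is of the moment at which its call begins: read the wrist's pose just before it. camera_params takes no time and is no camera call; for the wrist camera it gives the pose at the moment of the call.
A pose or a line that the arm cannot do raises MotionError and nothing moves.
- sign_off(): hands the job in, once; it reports no verdict.
Trained networks look in the newest picture that a camera, given by its name, has taken for a name from the list of things; names that differ only in an ending like _2 or _b are one class to them, and where a whole thing is asked for, a point or a joint stands for the part that bears it (a point fixed in the world has none). Each returns a list of dicts, best first, with "confidence" (0 to 1); they miss things now and then, are a little off and sometimes report something else, mostly with a low value. They report only what shows in the picture. A call takes as long as a camera call. They do not tell look-alikes from the thing itself.
- look_for(camera, name): "at" ([column, row] in pixels, amid what is visible of it).
- tip_of(camera, name): "at" ([column, row] in pixels: a listed point, or the origin of a listed thing).
Readings, each from a call of its own:
- read_time_s(): time.
- read_qpos(): joint angles.
- read_joint_vel(): joint speeds.
- read_effort(): joint torques, N m.
- read_eef_pos(): TCP position.
- read_tcp_rot(): TCP orientation.
- read_ft_force(): force on the tool from outside, world axes, zero at the start.
- read_ft_torque(): the same for the moment, N m.
- read_finger_gap(): finger opening in m.
Only numpy, scipy, OpenCV 4.12 (cv2) and the standard library are available. Lean on these libraries where they do the work, as an engineer would, in place of code of your own. Each camera call takes 0.05 s, during which the arm holds its last target. There are 200 camera calls.

## Working session

There is one attempt and no reset: what is moved stays moved. The work goes in short steps, each a Python script; the robot and the scene stay as the last script left them, time stands still between calls to the robot, and variables do not carry over. Pictures are saved under pics/ and viewed, about 8 in all and at most 12, crops included, and the job is handed in when it is done.

```bash
ls; mkdir -p pics; cat > h.py <<'E'
import numpy as np, cv2
from bench import *
def ray(cam,px,P=None):
    P=P or camera_params(cam); K=np.array(P["K"]);T=np.array(P["camera_from_world"])
    d=np.linalg.inv(K)@[px[0],px[1],1]; R=T[:3,:3]
    return -R.T@T[:3,3], R.T@d
def at_z(cam,px,z,P=None):
    o,d=ray(cam,px,P); return o+d*(z-o[2])/d[2]
def proj(cam,p):
    P=camera_params(cam);q=np.array(P["camera_from_world"])@np.r_[p,1];q=np.array(P["K"])@q[:3];return q[:2]/q[2]
def tri(a,b):
    A=np.zeros((3,3));v=np.zeros(3)
    for o,d in (a,b):
        d=d/np.linalg.norm(d);M=np.eye(3)-np.outer(d,d);A+=M;v+=M@o
    return np.linalg.solve(A,v)
def save(n,im): cv2.imwrite(f"pics/{n}.png",im[:,:,::-1])
E
python3 - <<'E'
from h import *
ims={c:read_camera(c) for c in("top","side")}
for c in ims: save(c,ims[c])
for n in["pin_mid","pin_collar","stub_mid","rack_top","tier_hole","base_top","spray_mid","scoop_mid"]:
    for c in ims:
        print(n,c,[(np.round(r["at"]).tolist(),round(r["confidence"],2)) for r in tip_of(c,n)[:4]])
print(read_time_s(),read_tcp_rot(),read_ft_force())
E
```

```text
pics
pin_mid top [([385.0, 200.0], 0.71), ([394.0, 306.0], 0.67), ([385.0, 249.0], 0.54), ([428.0, 250.0], 0.28)]
pin_mid side [([374.0, 246.0], 0.91), ([286.0, 317.0], 0.88), ([337.0, 267.0], 0.57)]
pin_collar top [([390.0, 307.0], 0.67)]
pin_collar side [([338.0, 261.0], 0.84), ([285.0, 312.0], 0.83), ([376.0, 250.0], 0.58)]
stub_mid top [([431.0, 251.0], 0.46)]
stub_mid side [([373.0, 298.0], 0.92)]
rack_top top [([407.0, 252.0], 0.9)]
rack_top side [([353.0, 280.0], 0.8), ([420.0, 193.0], 0.57)]
tier_hole top [([221.0, 216.0], 0.71)]
tier_hole side [([260.0, 165.0], 0.81)]
base_top top [([222.0, 209.0], 0.61)]
base_top side []
spray_mid top [([371.0, 123.0], 0.63)]
spray_mid side [([420.0, 197.0], 0.8)]
scoop_mid top [([336.0, 280.0], 0.94)]
scoop_mid side [([268.0, 274.0], 0.81)]
0.9 [ 2.01980971e-01  9.79389445e-01  4.56376390e-05 -8.22338018e-06] [ 0.26424434 -0.12319525  0.66726745]
```

View pics/top.png

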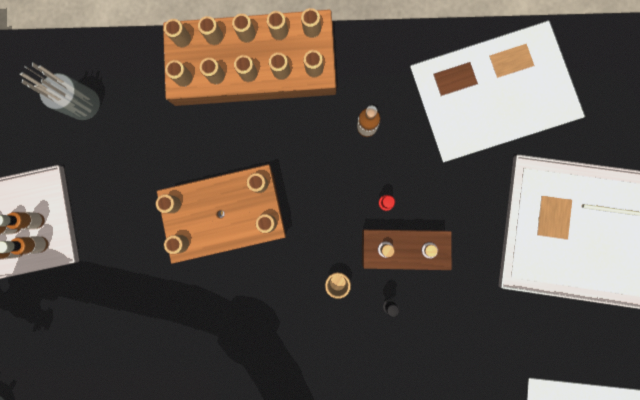

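View pics/side.png

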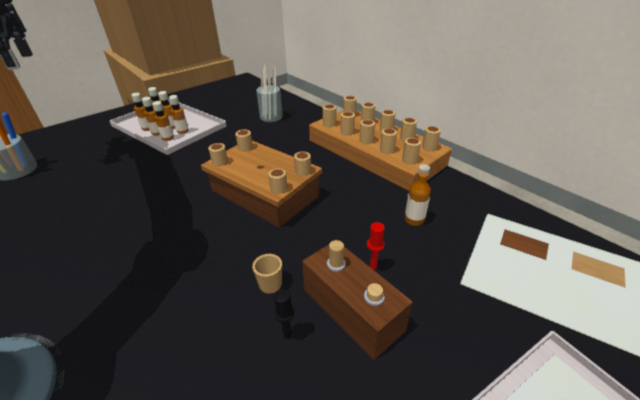

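The side view shows the candidates: the wood-knobbed tall pin in the rack (side 337,255; top 386,250), the short stub (side 374,294; top 430,250), a red look-alike (side 376,245) and a black one (side 285,317). The tall wooden knob in the rack fits the description. I'll confirm it in one crop and compute positions.

```bash
python3 - <<'E'
from h import *
im=cv2.imread("pics/side.png")[215:355,240:440]
t=cv2.imread("pics/top.png")[180:320,300:470]
cv2.imwrite("pics/crop.png",np.hstack([cv2.resize(im,(400,280),interpolation=2),cv2.resize(t,(340,280),interpolation=2)]))
for n,a,z in[("pin collar top",(386,250),.08),("stub",(430,250),.08),("rack",(407,250),.072),("tier",(221,214.5),.072),("scoop",(338,285),.05),("spray",(371,112),.13),("red",(387,202),.1),("black",(392,309),.1)]:
    print(n,at_z("top",a,z).round(4))
print("side tier",at_z("side",(261,167),.072).round(4),"side collar", at_z("side",(337,264),.074).round(4),"stub",at_z("side",(374,296),.074).round(4),"knobtop",at_z("side",(336.5,244),.114).round(4))
print("rackcorners",[at_z("top",p,.072)[:2].round(3).tolist() for p in((364,230),(451,231),(451,269),(364,269))])
print("tiercorners",[at_z("top",p,.072)[:2].round(3).tolist() for p in((157,190),(270,165),(285,237),(171,263))])
P=camera_params("wrist");print(np.round(P["camera_from_world"],3).tolist(),np.round(P["K"],0).tolist())
print(at_z("top",(0,0),0),at_z("top",(640,400),0))
E
```

```text
pin collar top [ 0.4732 -0.185   0.08  ]
stub [ 0.4727 -0.2647  0.08  ]
rack [ 0.4725 -0.2244  0.072 ]
tier [0.5409 0.1228 0.072 ]
scoop [ 0.4059 -0.0965  0.05  ]
spray [ 0.7167 -0.1577  0.13  ]
red [ 0.56   -0.1862  0.1   ]
black [ 0.3708 -0.1915  0.1   ]
side tier [0.5406 0.1208 0.072 ] side collar [ 0.4738 -0.1862  0.074 ] stub [ 0.4719 -0.2637  0.074 ] knobtop [ 0.4749 -0.1833  0.114 ]
rackcorners [[0.51, -0.146], [0.507, -0.306], [0.437, -0.304], [0.438, -0.145]]
tiercorners [[0.589, 0.247], [0.634, 0.03], [0.498, 0.002], [0.451, 0.217]]
[[0.396, 0.918, -0.0, -0.65], [0.87, -0.375, 0.321, -0.043], [0.295, -0.127, -0.947, 0.381], [0.0, 0.0, 0.0, 1.0]] [[314.0, 0.0, 318.0], [0.0, 314.0, 196.0], [0.0, 0.0, 1.0]]
[1.0143704 0.6336247 0.       ] [ 0.17919375 -0.67431444  0.        ]
```

View pics/crop.png

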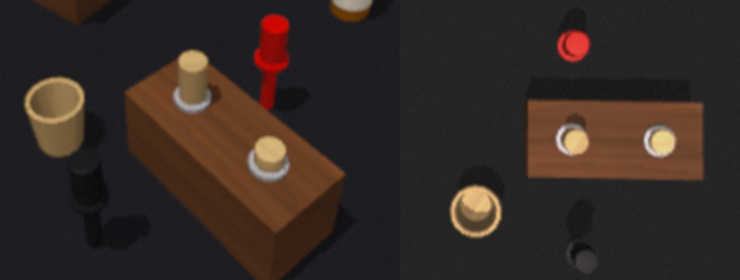

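The crop confirms it: the rack's left hole, with the tall pale knob (crop 193,75), holds the pin. The stub has the short knob, and the red and black ones stand loose. Next I take wrist views of the base's near face and of the pin.

```bash
python3 - <<'E'
from h import *
Q=[0,1,0,0]
import pickle
move_ptp([.40,.10,.20],Q)
P1=camera_params("wrist");a=read_camera("wrist");save("w_tier",a)
for n in("tier_hole","base_top","base"): print(n,[(np.round(r["at"],1).tolist(),round(r["confidence"],2)) for r in tip_of("wrist",n)[:3]])
move_ptp([.45,-.185,.21],Q)
P2=camera_params("wrist");b=read_camera("wrist");save("w_pin",b)
for n in("pin_mid","pin_collar","stub_mid","rack_top"): print(n,[(np.round(r["at"],1).tolist(),round(r["confidence"],2)) for r in tip_of("wrist",n)[:3]])
pickle.dump((P1,P2),open("P.pkl","wb"));print(read_time_s())
E
```

```text
tier_hole [([343.7, 328.2], 0.92)]
base_top []
base [([122.8, 182.6], 0.22)]
pin_mid [([314.5, 282.7], 0.98), ([317.7, 213.6], 0.88)]
pin_collar [([320.4, 211.4], 0.93), ([309.8, 93.0], 0.83), ([315.5, 290.8], 0.78)]
stub_mid [([229.8, 213.5], 0.65)]
rack_top [([275.2, 213.7], 0.86)]
4.35
```

View pics/w_tier.png

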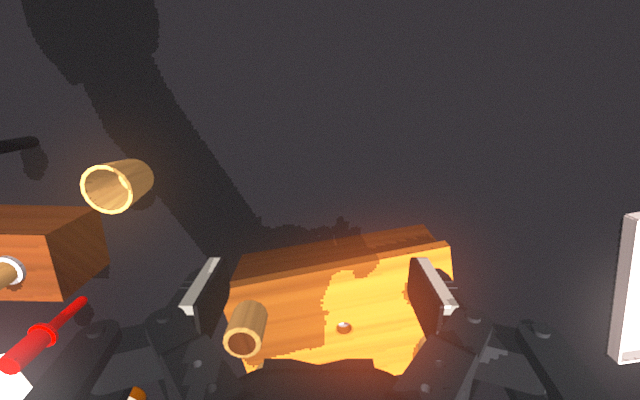

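View pics/w_pin.png

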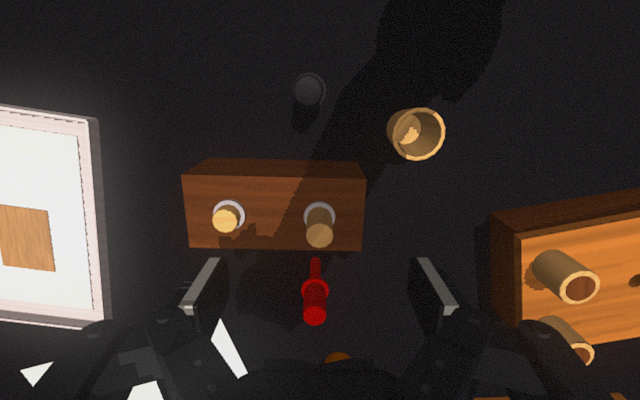

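w_tier shows the tier hole at (344,328), and the base's dark near face with bottom corners near (245,255) and (425,225). w_pin shows the pin's knob top at (319,235), its collar at (319,215), and the base's side face at right. I'll zoom in on the base corners.

```bash
python3 - <<'E'
from h import *
import pickle
P1,P2=pickle.load(open("P.pkl","rb"))
g=lambda im:np.clip((im/255.)**.5*255,0,255).astype('uint8')
a=cv2.imread("pics/w_tier.png")[205:305,210:470]
b=cv2.imread("pics/w_pin.png")[170:350,460:640]
cv2.imwrite("pics/crop2.png",g(np.vstack([cv2.resize(a,(780,300),interpolation=2),np.hstack([cv2.resize(b,(290,290)),np.zeros((290,490,3),'uint8')])])))
print("hole",at_z("w",(343.7,327.5),.072,P1).round(4))
print("pin knobtop",at_z("w",(319,236),.114,P2).round(4),"collar",at_z("w",(319.5,215.5),.076,P2).round(4),"stub",at_z("w",(228.5,214.5),.076,P2).round(4))
print(read_eef_pos())
E
```

```text
hole [0.5425 0.1264 0.072 ]
pin knobtop [ 0.4758 -0.1827  0.114 ] collar [ 0.4743 -0.1822  0.076 ] stub [ 0.4735 -0.2628  0.076 ]
[ 0.45030042 -0.18353358  0.20983453]
```

View pics/crop2.png

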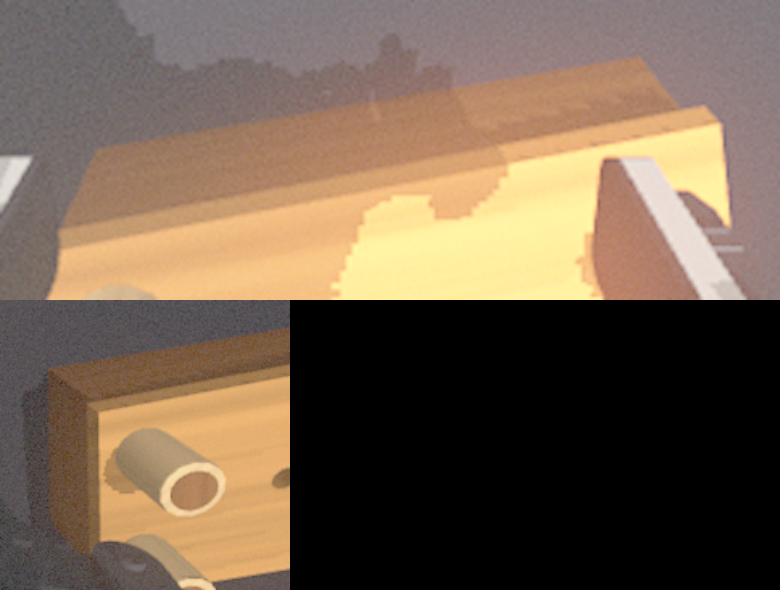

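```bash
python3 - <<'E'
from h import *
import pickle
P1,P2=pickle.load(open("P.pkl","rb"))
L=at_z("w",(243.2,254.5),0,P1)[:2];R=at_z("w",(424.2,223.8),0,P1)[:2]
print(L,R,np.linalg.norm(R-L))
u=(R-L)/np.linalg.norm(R-L); n=np.array([u[1],-u[0]])
c=(L+R)/2+n*.065; h=at_z("w",(343.7,327.5),.072,P1)[:2]
print("yaw",np.degrees(np.arctan2(-u[0],u[1])),"centre",c,"hole",h,"hole-centre",h-c)
print("board near corner",at_z("w",(450.7,246.3),.072,P1)[:2], "pred from hole", h+u*.11-n*.07)
# cross check w_pin base corner, and hole at (634,281)
c2=at_z("w",(490.4,213.5),0,P2)[:2]; h2=at_z("w",(634,281),.072,P2)[:2]
print("P2 centre",c2+u*.105+n*.065,"hole2",h2,"diff",h2-(c2+u*.105+n*.065))
# side: bottom corners
for p in((212,194),(274,218),(318,188)): print("side",at_z("side",p,0)[:2])
E
```

```text
[0.50144794 0.01351199] [0.46211979 0.2204707 ] 0.2106623176324491
yaw 10.759570450895652 centre [0.54564112 0.12912608] hole [0.54246918 0.12639511] hole-centre [-0.00317193 -0.00273097]
board near corner [0.45232087 0.22017425] pred from hole [0.45316414 0.22139305]
P2 centre [0.54679063 0.12947868] hole2 [0.54396701 0.12364626] diff [-0.00282362 -0.00583242]
side [0.45250461 0.20089585]
side [0.50826116 0.03988311]
side [0.64358984 0.05769025]
```

```bash
python3 - <<'E'
from h import *
Q=[0,1,0,0]
move_gripper(.06,60)
move_ptp([.4745,-.1845,.15],Q)
movel([.4745,-.1845,.098],Q,speed=.08)
print(read_ft_force(),read_eef_pos())
move_gripper(0,70); pause(.2)
print("gap",read_finger_gap(),read_ft_force(),read_eef_pos())
movel([.4745,-.1845,.118],Q,speed=.05)
print(read_ft_force())
movel([.4745,-.1845,.22],Q,speed=.12)
print("gap",read_finger_gap(),read_ft_force())
s=read_camera("side");save("lift_s",s)
for n in("pin_tip","pin_collar","pin_mid"): print(n,[(np.round(r["at"],1).tolist(),round(r["confidence"],2)) for r in tip_of("side",n)[:4]])
e=read_eef_pos()
print("expect tip",proj("side",e-[0,0,.084]),"collar",proj("side",e-[0,0,.026]),read_time_s())
w=read_camera("wrist");save("lift_w",w)
cv2.imwrite("pics/lift.png",np.vstack([cv2.resize(s[120:270,250:450],(640,300) if 0 else (400,300),interpolation=2),cv2.resize(w[180:400,150:490],(400,259))])[:,:,::-1])
E
```

```text
[-0.731272    1.14667875  0.19204356] [ 0.474632   -0.18477797  0.09800891]
gap 0.02044104242754802 [-0.97952633  1.22593892  5.62847618] [ 0.47508682 -0.18451515  0.09866279]
[ 0.44688564  0.90467899 -0.26078833]
gap 0.01994168479042494 [-0.64012775  0.30187098 -1.73815019]
pin_tip [([333.4, 237.9], 0.85), ([286.9, 335.0], 0.7), ([264.1, 192.5], 0.69), ([373.5, 264.2], 0.64)]
pin_collar [([374.8, 244.9], 0.88), ([285.8, 313.0], 0.72), ([335.5, 203.8], 0.66)]
pin_mid [([374.5, 247.6], 0.77), ([338.6, 208.3], 0.71), ([286.5, 317.8], 0.66)]
expect tip [336.6600332  234.18621791] collar [337.14649761 202.31671317] 8.2833
```

View pics/lift.png

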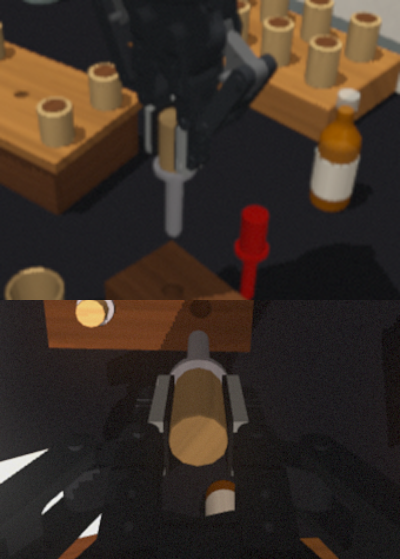

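The crop shows the pin held upright, with its foot at about (337,237), which matches the expected (336.7,234). I'll move on to the tier and insert with the force guarded.

```bash
cat >> h.py <<'E'
Q=[0,1,0,0]
def down(x,y,z0,z1,step,lim,base,v=.02):
    """step down until |F-base| > lim; returns z commanded, force"""
    z=z0; F=read_ft_force()-base
    while z>z1:
        z=max(z-step,z1); movel([x,y,z],Q,speed=v); F=read_ft_force()-base
        if np.linalg.norm(F)>lim: break
    return z,F
E
python3 - <<'E'
from h import *
x,y=.541,.1225
move_ptp([x,y,.22],Q); movel([x,y,.170],Q,speed=.08); pause(.3)
b=np.mean([read_ft_force() for _ in range(3)],0); np.save("b.npy",b)
s=read_camera("side");save("pre_s",s)
print(b,read_time_s())
for n in("pin_tip","tier_hole"): print(n,[(np.round(r["at"],1).tolist(),round(r["confidence"],2)) for r in tip_of("side",n)[:2]])
e=read_eef_pos();print(e,"expect tip",proj("side",e-[0,0,.084]),proj("side",[x,y,.072]))
cv2.imwrite("pics/pre.png",cv2.resize(s[100:220,190:350],(640,480),interpolation=2)[:,:,::-1])
print(down(x,y,.170,.146,.002,4,b),read_eef_pos(),read_time_s())
E
```

```text
[ 0.29686112 -0.38636593 -1.23789227] 10.6583
pin_tip [([372.4, 265.7], 0.8), ([284.9, 333.4], 0.59)]
tier_hole [([259.3, 167.1], 0.92)]
[0.54107906 0.12257326 0.17021067] expect tip [259.9263372  160.88028306] [260.72971835 166.61051709]
(0.154, array([-2.89542709,  0.11493705, 10.61970669])) [0.54201412 0.12270192 0.155746  ] 12.7583
```

View pics/pre.png

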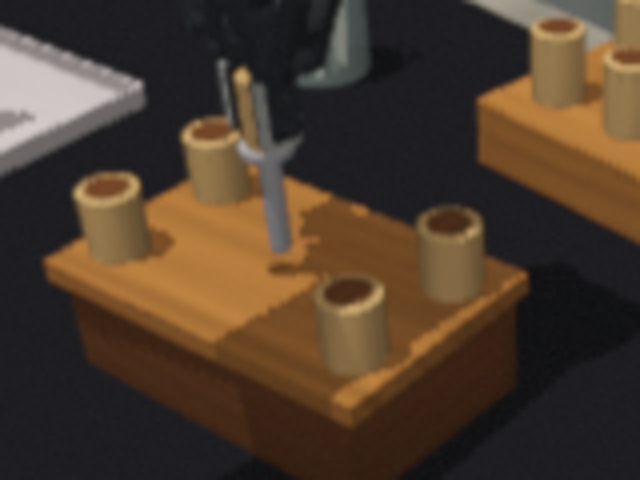

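```bash
python3 - <<'E'
from h import *
e=np.array([.54108,.12257,.17021])
for d in(.016,-.026,-.084): print((proj("side",e+[0,0,d])-[190,100])*4)
c=np.array([.541,.1225]);
for s,t in((1,1),(1,-1),(-1,1),(-1,-1)):
    a=np.radians(11.3);R=np.array([[np.cos(a),-np.sin(a)],[np.sin(a),np.cos(a)]])
    p=c+R@[.038*s,.085*t]; print((proj("side",np.r_[p,.11])-[190,100])*4)
E
```

```text
[254.40334248  66.52243172]
[265.56664378 144.60008312]
[279.71048294 243.52402277]
[214.69522105 129.62031238]
[448.39745972 224.34049678]
[107.25055171 184.9817273 ]
[344.49916004 292.84923948]
```

```bash
python3 - <<'E'
from h import *
b=np.load("b.npy"); x0,y0=.541,.1225
for dx,dy in((-2,0),(0,2),(-2,2),(2,0),(0,-2),(2,2),(-2,-2),(2,-2)):
    x,y=x0+dx/1e3,y0+dy/1e3
    movel([x,y,.158],Q,speed=.04)
    z,F=down(x,y,.158,.148,.0015,5,b); e=read_eef_pos()
    print(dx,dy,z,F.round(1),e.round(4),read_time_s())
    if e[2]<.1515: break
E
```

```text
-2 0 0.155 [-2.6  0.5 10.8] [0.5395 0.1225 0.1563] 13.5167
0 2 0.148 [ 0.5  1.3 -0.3] [0.5408 0.1243 0.1478] 15.5167
```

The foot went in at (0.541, 0.1245), board-hole region confirmed by free descent. Next: lower to the steel block and search a circle of 6 mm about the estimated base centre.

```bash
python3 - <<'E'
from h import *
b=np.load("b.npy"); x,y=.541,.1245
z,F=down(x,y,.148,.128,.001,4,b,v=.03); e=read_eef_pos()
print("contact",z,F.round(1),e.round(4),read_time_s())
if abs(e[2]-.140)<.004:
    zc=z; c=np.array([.544,.128])
    a0=np.arctan2(y-c[1],x-c[0])
    pts=[c+.006*np.array([np.cos(a),np.sin(a)]) for a in a0+np.linspace(0,2*np.pi,20)]
    pts=np.array(pts)
    for i,p in enumerate(pts):
        movel([p[0],p[1],zc],Q,speed=.03); F=read_ft_force()-b; e2=read_eef_pos()
        print(i,(p*1e3).round(1),F.round(1),(e2*1e3).round(2),round(zc,4))
        if e2[2]<e[2]-.0012 : print("drop");break
        if F[2]<4: zc-=.0004
        elif F[2]>11: zc+=.0005
        if np.linalg.norm(F)>22 or zc<e[2]-.004: print("stop");break
print(read_time_s())
E
```

```text
contact 0.13999999999999999 [-1.8  0.4  5.7] [0.5412 0.1245 0.1406] 17.5167
0 [540.1 123.4] [-0.1  2.4  5.5] [540.84 124.26 140.61] 0.14
1 [541.8 122.4] [-1.8  2.5  7.9] [541.52 124.   140.55] 0.14
2 [543.7 122. ] [-4.2  3.6 10.4] [542.32 123.93 140.54] 0.14
3 [545.7 122.2] [-5.8  2.4 13. ] [543.06 124.02 140.46] 0.14
4 [547.5 123.1] [-7.1  2.5 11.8] [544.11 124.08 140.48] 0.1405
5 [548.9 124.5] [-6.3  0.8 10.5] [545.09 124.42 140.49] 0.141
6 [549.7 126.3] [-7.9 -0.7 12.2] [545.48 124.8  140.45] 0.141
7 [550.  128.2] [-6.1 -1.5  8.5] [546.47 126.09 140.52] 0.1415
8 [549.6 130.1] [-4.9 -2.9  7.2] [546.51 126.76 140.5 ] 0.1415
9 [548.6 131.9] [-0.7 -2.3  1. ] [547.22 129.5  140.55] 0.1415
10 [547.1 133.1] [ 0.3 -1.  -0.8] [546.89 133.98 140.54] 0.1411
11 [545.3 133.9] [ 0.4 -0.2 -0.1] [545.49 134.5  140.74] 0.1407
12 [543.3 134. ] [ 0.6 -0.3  0.8] [543.81 134.4  140.63] 0.1403
13 [541.4 133.4] [ 2.1 -0.   1.6] [542.35 133.83 140.54] 0.1399
14 [539.8 132.3] [3.1 1.3 4.7] [541.18 133.12 140.48] 0.1395
15 [538.6 130.7] [3.3 4.4 7.6] [539.87 131.84 140.51] 0.1395
16 [538.1 128.8] [3.2 5.1 7. ] [539.13 130.47 140.52] 0.1395
17 [538.1 126.8] [3.2 3.8 7.5] [538.84 129.18 140.52] 0.1395
18 [538.8 125. ] [1.1 5.9 9.7] [539.04 128.19 140.54] 0.1395
19 [540.1 123.4] [ 0.3  7.3 10.3] [539.58 127.52 140.5 ] 0.1395
22.5167
```

The search ring ended up too small and shifted: friction let the arm lag, and the insertion evidence favours the wrist estimate of the centre, about (0.546, 0.129). I'll hop-probe that ring instead: lift slightly, move, press.

```bash
cat > probe.py <<'E'
from h import *
b=np.load("b.npy")
def probe(pts,zt=.1412,zp=.1390):
    for p in pts:
        movel([*read_eef_pos()[:2],zt],Q,speed=.04)
        movel([p[0],p[1],zt],Q,speed=.04)
        e1=read_eef_pos()
        movel([p[0],p[1],zp],Q,speed=.03); F=read_ft_force()-b; e=read_eef_pos()
        print((np.array(p)*1e3).round(1),(e1*1e3).round(1),"->",(e*1e3).round(2),F.round(1),round(read_time_s(),1))
        if e[2]<.1398: print("DROP"); return True
        if np.linalg.norm(F)>25: print("stop"); break
E
python3 - <<'E'
from probe import *
c=np.array([.546,.1292])
probe([c+.006*np.array([np.cos(a),np.sin(a)]) for a in np.radians([-95,-60,-25,10,45,80,115])])
E
```

```text
[545.5 123.2] [542.6 124.1 140.5] -> [543.24 124.12 140.34] [-6.4  4.1 18. ] 23.4
[549. 124.] [545.8 123.4 140.3] -> [546.45 123.31 140.12] [-8.2  1.1 20.8] 24.1
[551.4 126.7] [548.3 123.7 140.3] -> [550.49 123.78 139.76] [-6.5 -0.9 15.5] 24.9
DROP
```

```bash
python3 - <<'E'
from probe import *
def pr(p,zp=.139,zt=.143):
    movel([*read_eef_pos()[:2],zt],Q,speed=.05); F0=read_ft_force()-b
    movel([p[0],p[1],zt],Q,speed=.05); e1=read_eef_pos()
    z,F=down(p[0],p[1],.141,zp,.0007,12,b,v=.03); e=read_eef_pos()
    print((np.array(p)*1e3).round(1),F0.round(1),(e1*1e3).round(1),"->",(e*1e3).round(2),F.round(1),round(z,4),round(read_time_s(),1))
    return e[2]<.1393
for p in([.5515,.125],[.5515,.127],[.5535,.126],[.5495,.1265]):
    if pr(p): print("DROP");break
E
```

```text
[551.5 125. ] [0.4 1.3 0.6] [551.1 124.5 142.2] -> [551.74 124.57 139.98] [-4.  -2.   9.2] 0.139 26.2
[551.5 127. ] [ 0.1  0.7 -0.2] [551.7 127.3 142.8] -> [552.03 127.11 139.93] [-1.2 -1.1  7.5] 0.139 27.4
[553.5 126. ] [-0.9  0.6  1.2] [552.9 126.2 142.5] -> [553.55 126.   139.92] [-4.7 -0.4  8.7] 0.139 28.7
[549.5 126.5] [-0.9  0.6  0.3] [550.1 126.4 143.1] -> [550.21 126.51 139.96] [0.3 0.8 6.6] 0.139 29.9
```

No drop yet: level contact at 139.95 mm at four points. The remaining part of the ring is +x to +y.

```bash
cat >> probe.py <<'E'
def pr(p,zp=.1388,zt=.142):
    movel([*read_eef_pos()[:2],zt],Q,speed=.06)
    movel([p[0],p[1],zt],Q,speed=.06)
    movel([p[0],p[1],zp],Q,speed=.05); F=read_ft_force()-b; e=read_eef_pos()
    print((np.array(p)*1e3).round(1),"->",(e*1e3).round(2),F.round(1),round(read_time_s(),1))
    return e[2]<.1395 or F[2]<2.5
E
python3 - <<'E'
from probe import *
for p in([.552,.1298],[.5508,.1325],[.5483,.1345],[.5455,.1355],[.5425,.1345]):
    if pr(p): print("DROP");break
E
```

```text
[552.  129.8] -> [552.2  129.85 139.45] [-1.5  0.7  6.3] 30.7
DROP
```

```bash
python3 - <<'E'
from probe import *
for p in([.5508,.1312],[.5508,.1328],[.549,.1315],[.5525,.1320]):
    if pr(p) and read_eef_pos()[2]<.1391: print("DROP");break
E
```

```text
[550.8 131.2] -> [550.97 131.31 138.65] [ 1.  -0.3  0.1] 31.4
DROP
```

```bash
python3 - <<'E'
from probe import *
p=read_eef_pos()[:2].copy(); z=.1386
while z>.0965:
    z-=.003 if z>.102 else .001
    movel([*p,z],Q,speed=.06); F=read_ft_force()-b; e=read_eef_pos()
    print(round(z,4),(e*1e3).round(2),F.round(1),round(read_time_s(),1))
    p+=np.clip(F[:2]*.00012,-.001,.001)
    if np.linalg.norm(F)>18 or read_time_s()>48: print("stop");break
E
```

```text
0.1356 [551.18 132.01 135.44] [ 1.   0.4 -1.2] 31.7
0.1326 [551.22 132.14 132.49] [0.5 0.6 1.3] 31.9
0.1296 [551.21 132.13 129.45] [0.2 1.8 1.4] 32.2
0.1266 [551.15 132.18 126.37] [0.2 3.  2.1] 32.5
0.1236 [551.09 132.21 123.25] [0.4 2.2 0.8] 32.7
0.1206 [551.09 132.27 120.24] [0.4 2.9 1.5] 33.0
0.1176 [551.05 132.32 117.15] [0.6 1.5 0.6] 33.2
0.1146 [551.05 132.43 114.13] [0.5 0.9 1.4] 33.5
0.1116 [551.19 132.48 111.46] [-1.   0.7  3.3] 33.7
0.1086 [551.28 132.55 108.96] [-1.1  1.3  6.3] 34.0
0.1056 [551.26 132.59 106.28] [-2.2 -0.7  7.8] 34.2
0.1026 [551.09 132.66 103.49] [-3.1 -0.2  8.3] 34.5
0.0996 [550.9  132.76 100.56] [-2.8  0.1  9.2] 34.7
0.0986 [550.86 132.77  99.83] [-3.5  0.6  9.6] 35.0
0.0976 [550.75 132.75  98.96] [-2.3  0.1 10.7] 35.2
0.0966 [550.76 132.78  98.75] [-3.1 -0.  14.1] 35.5
0.0956 [550.78 132.74  98.69] [-5.5 -0.2 19.7] 35.7
stop
```

It bottomed at TCP z 98.7 mm, which is where the collar should meet the board. I'll unload, release, retreat and look.

```bash
python3 - <<'E'
from probe import *
e=read_eef_pos(); movel([e[0],e[1],.0975],Q,speed=.03); print((read_ft_force()-b).round(1),read_eef_pos().round(4))
move_gripper(.05); pause(.2); e=read_eef_pos(); print(read_finger_gap(),(read_ft_force()-b).round(1),e.round(4))
movel([e[0],e[1],.20],Q,speed=.12)
s=read_camera("side");t=read_camera("top");save("end_s",s);save("end_t",t)
w=read_camera("wrist")
print(read_time_s())
for c,n in(("side","pin_collar"),("side","tier_hole"),("side","spray_mid"),("side","scoop_mid"),("side","stub_mid")): print(n,[(np.round(r["at"],1).tolist(),round(r["confidence"],2)) for r in tip_of(c,n)[:3]])
for d in(.072,.114): print(proj("side",[.551,.1327,d]))
cv2.imwrite("pics/end.png",np.hstack([cv2.resize(s[100:240,180:340],(457,400),interpolation=2),cv2.resize(w[200:400,220:390],(340,400))])[:,:,::-1])
E
```

```text
[-5.1  0.4 11.7] [0.5509 0.1327 0.0988]
0.04967656904785512 [-1.2  0.5  1.3] [0.5507 0.1327 0.0973]
37.7
pin_collar [([284.7, 316.3], 0.97), ([377.9, 249.7], 0.91)]
tier_hole [([261.6, 163.9], 0.59)]
spray_mid [([417.0, 197.1], 0.72), ([261.3, 165.1], 0.21)]
scoop_mid [([267.2, 273.1], 0.88), ([419.6, 197.7], 0.39)]
stub_mid [([375.2, 300.5], 0.68)]
[261.97793784 162.97514206]
[259.59113573 145.85351933]
```

View pics/end.png

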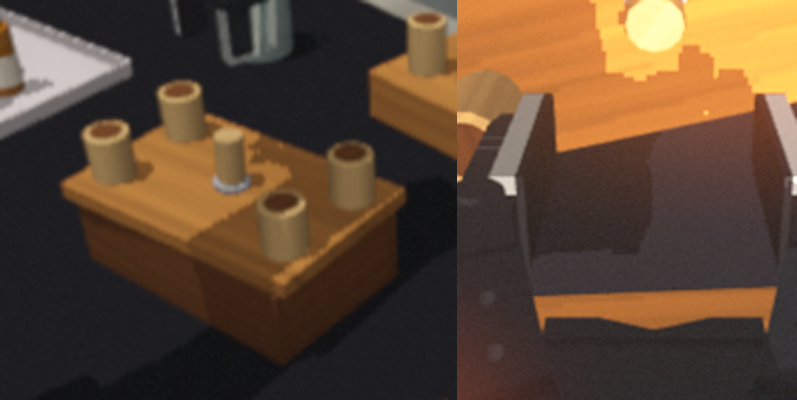

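The end crop shows the pin upright with its collar on the board at about side (261,164). Its knob top at about (260,146.5) is where a seated pin should be (259.6,145.9). The board is flat and the gripper is clear, so I'm handing in.

```bash
python3 -c "
from bench import *
sign_off(); print(read_time_s())"
```

```text
the job is handed in; nothing more can be done
the job is handed in; nothing more can be done
```

The pin is pressed home through the tier board into the hidden socket and released, and I handed the job in at about 38 s of the 61 s. No verdict is reported, so this rests on my own checks.

**What I did:**
- I took the tall wood-knobbed pin from the rack. The short peg and the red and black look-alikes were left alone.
- The foot entered the tier's hole on the third try.
- A first circular search missed the socket because friction made the arm lag. Hop-probing then found the hole near (0.551, 0.131).
- I pressed down past the follower until the pin bottomed. The largest wrist force I read was about 21 N, so well under 40 N; I read it only between moves.

**Last checks:**
- **Seating:** the tool stopped at a height of 98.7 mm. That puts the foot about 14.7 mm above the base's underside and the collar within about 1 mm of the board.
- **Final picture:** the pin stands upright with its collar on the board, the board looks flat, and the gripper is clear. The bottle, cup and short peg show within about 3 pixels of where they started.

**Disagreements:** the camera estimates of the tier hole differed by about 5 mm in y, and touch favoured the wrist camera. One "drop" I detected during probing was false. After the release the detector did not report the seated pin's collar, so I judged that by eye and from the stop height.

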